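Mesh the hinge leaf on the jamb and hold it for the pin

TASK

Two dark steel hinge leaves stand in the spring clips of the parts rail. Pull the one whose knuckle fits between the two knuckles of the leaf on the jamb block (the leaf with the shorter knuckle) up out of its clip, lower its knuckle into that gap with its plate above, and bring the three pin holes into one straight line so that I can drive the pin. Finish still holding it there in the gripper, steady, not resting on or wedged against the jamb's leaf; leave the other leaf in its clip and everything else on the bench where it is.

Things in the scene. Friction and masses are not known exactly. Their poses are not given: they have to be found in the camera images.
- leaf_knuckle (a point): Hinge leaf to be fitted, dark steel, 0.42 kg: middle of its only knuckle, on the pin hole's axis. Knuckle: a tube along the leaf's y, 41 mm long, 25 mm outside, 13 mm hole. Leaf z runs from the knuckle to the plate (straight up in the clip), x across the plate. Alike both ways round (half a turn about z).
- leaf_plate (a point): Same leaf, same axes: middle of its flat plate, 39.5 mm above the knuckle axis; grip it here. Plate 10 mm thick (x), 88 mm long (y), 46 mm high (16.5 to 62.5 mm above the axis), four screw holes near the corners; a neck 10 mm thick and 41 mm long joins it to the knuckle.
- wide_leaf_knuckle (a point): Leaf of a larger hinge, in the other clip: middle of its knuckle. Same shape, but knuckle 62 mm and plate 104 mm long, so it does not fit the jamb's leaf. It stays in its clip.
- rail: Parts rail, fixed: brown batten 62 (x) by 262 mm (y) with two spring clips at y = -62.5 and +62.5 mm; either leaf may be in either. Origin: middle of its underside, on the table. The clipped knuckle axis is 59.5 mm up, jaw mouths end 20 mm above that axis. Lips sprung over the knuckle yield to a straight pull up of about 12 N, weight included; it is free 25 mm up.
- jamb: Jamb block, fixed: white-painted timber 52 by 170 mm on a plywood base board 165 by 200 mm, a dark steel hinge leaf screwed to its front (-x) face. Origin: on the table, right under the pin hole axis. x from the hinge to the timber behind it, y along the holes. The timber and its stop strip end at least 6 mm below the axis.
- jamb_bore (a point): Point on the pin hole axis of the jamb's leaf, midway between its two knuckles, 115 mm above the table; axes as jamb. Knuckles (25 mm outside, 13 mm holes, rims bevelled 2 mm) reach from 22 to 44 mm either side in y: a 44 mm gap, open above. The gap's floor (plate edge, 10 mm thick) lies 16.5 mm below the axis, 4 mm under a lined-up knuckle.
- pin_center (a point): Steel hinge pin for later, 10 mm thick, 100 mm long with a bent end, lying on the base board in front of the jamb: its middle. Not to be moved.
- screwdriver_c (a point): Screwdriver with a red grip, 160 mm long, lying on the table: a point near its middle. Not to be moved.
- hammer_c (a point): Hammer with an ash handle, 317 mm long, lying on the table: a point near its middle. Not to be moved.

How it is judged:
By the outcome, as a careful person would: the job done as asked, in the order asked, and still so for the second after the job is handed in, while the arm keeps its last pose, push and grip.
It also fails if it takes over 45 s, if anything falls off the work surface, if the arm or the gripper's body presses on something with over 40 N, if the wrist force passes 120 N, or if a joint passes its speed limit or range.

ROBOT

A 7-joint arm with a two-finger parallel gripper is mounted at the origin on a cart in front of the work surface, level with it; the furniture and walls round the work are solid. World frame = base frame: x ahead of the robot, y to its left, z up, the work surface at z = 0. Lengths are in m, angles in rad, forces in N, time in s.
With the tool pointing down it reaches from about 0.425 to 0.975 m from the base axis. Payload 16.7 kg.
Tool frame: the origin (TCP) lies on the centre line of the jaws, within the pads' length; the fingertips stand env.finger_overhang ahead of it and the grasp point (between the pads) lies 8 mm behind it (env.finger_overhang is the distance from the TCP to the fingertips, in m); z points along the fingers, y is the direction in which the jaws open and shut (so a half turn about z gives the same grasp; the last joint's range is limited). The gripper opens to 85 mm and grips with 20 to 120 N. Pads are 22 mm wide; open, the fingers measure 114 mm over their backs; the gripper's body (76 mm by 85 mm) begins 54 mm behind the grasp point. The pads swing forward as they close: fully open they stand 13 mm farther back than shut.
Start: joints at [-1.312, 0.426, 0.074, 1.606, -0.034, 1.111, -0.067], TCP at [0.268, 0.619, 0.242] pointing down, gripper open.
Joint ranges: [-2.85, 2.85], [-0.5, 2.14], [-1.23, 1.37], [0.21, 2.46], [-1.02, 4.16], [0.16, 2.05], [-2.73, 2.73]. Speed limits (rad/s): [1.89, 1.89, 2.39, 2.39, 3.01, 3.01, 3.01].

INTERFACE

Orientations are given as a 3x3 rotation matrix whose columns are the frame's x, y, z axes.
In Python, from cell import env gives the robot as it stands.
- The arm moves only by the tool play_rows, never from a script. Its argument "commands" is one flat list of numbers, 5 for each row, row after row: the shift along the tool's x, y, z in cm, then the turn about the tool's z in rad, then the opening in per cent of the stroke, from 0 (shut) to 100 (fully open). A call has 1 to 20 rows; each row is the pose to reach, as a shift and turn from the pose commanded when the call began, along the tool's axes at that moment; what a row does not reach only later rows make up. A row lasts 1/12 s, in which the tool goes at most 41.7 mm and 7.16 degrees, less where a joint would pass 70% of its speed; a pose out of reach is approached as far as the arm can. A call with a gripper value outside its range is refused whole. The fingers move at their own pace and stop on an object; "grip_force" is the grip in N (left out, the last holds). Time passes only in rows, so rows that repeat a pose let the fingers close. It gives the time, the measured TCP pose, the force and the opening at its end, in the units of the state.
- env.state(): the state, without advancing time (a new reading comes with each control period).
- env.read_camera(name): name is "scene" or "top" or "wrist"; returns a dict with "color" (420x560x3 uint8, blue, green, red), "depth" (420x560 float32, m along the optical axis (not along the pixel's ray), 0 where there is no reading), "fx", "fy", "cx", "cy" (pixels), "xyz" and "orientation" of the camera in the world; the wrist camera has in their place "mount" (4x4, takes a point from camera to tool coordinates, whose origin is the TCP and whose axes are the flange's). Camera axes: x right, y up, looking along -z (the intrinsics and any distortion apply to the point x, -y, -z); pixel columns grow to the right and rows downward; lengths in m; the calibration is good to about 2 mm. A picture is of the moment at which its call begins: read the wrist's pose just before it.
- env.job_done(): hands the job in, once; it reports no verdict.
Trained networks look in a picture, given as the dict that the camera call returned (one of the last four; its "shot" number tells which), for a name from the list of things; names that differ only in an ending like _2 or _b are one class to them, and where a whole thing is asked for, a point or a joint stands for the part that bears it (a point fixed in the world has none). Each returns a list of dicts, best first, with "score" (0 to 1); they miss things now and then, are a little off and sometimes report something else, mostly with a low value. They report only what shows in the picture. A call takes as long as a camera call.
- env.search_frame(thing, picture): "position" ([x, y, z] in m, in world coordinates, good to about 4 mm: the middle of the surface that is visible of it).
- env.trace(thing, picture): "mask" (420x560 bool, what is visible of it).
The state is a dict: "time": time; "joints": joint angles; "qd": joint speeds; "effort": joint torques, N m; "eef_pos": TCP position; "tool_rot": TCP orientation; "wrist_force": force on the tool from outside, world axes, zero at the start; "moment": the same for the moment, N m; "gripper_width": opening from 0.0 (shut) to 1.0 (fully open).
Only numpy, scipy, OpenCV 4.12 (cv2) and the standard library are available. Lean on these libraries where they do the work, as an engineer would, in place of code of your own. Each camera call takes 0.05 s, during which the arm holds its last target. There are 200 camera calls.

## Working session

There is one attempt and no reset: what is moved stays moved. The work goes in short steps, Python scripts to look and compute and a tool call to move; the robot and the scene stay as the last step left them, time stands still between calls to the robot, and variables do not carry over. Pictures are saved under pics/ and viewed, about 8 in all and at most 12, crops included, and the job is handed in when it is done.

Besides the shell and the picture viewer there is one more tool, called after "Call:" as name(argument=value, ...) on one line, values as JSON. play_rows: Moves the arm, as the interface text tells. Its arguments: {"type":"object","properties":{"commands":{"type":"array","items":{"type":"number"}},"grip_force":{"type":"number"}},"required":["commands"]}

```bash
mkdir -p pics; ls
python3 - <<'E'
from cell import env
import cv2,numpy as np
s=env.state()
for k in s: print(k,np.round(s[k],3).tolist())
print(env.finger_overhang)
ims=[]
for n in("scene","top"):
    p=env.read_camera(n); cv2.imwrite(f"pics/{n}0.png",p["color"])
    print(n,p["xyz"],np.round(p["orientation"],3).tolist(),p["fx"],p["cx"],p["cy"],[k for k in p])
    for t in("leaf_knuckle","leaf_plate","wide_leaf_knuckle","rail","jamb","pin_center"):
        r=env.search_frame(t,p); print(t,[(np.round(d["position"],3).tolist(),round(d["score"],2)) for d in r[:3]])
E
```

```text
pics
time 0.0
joints [-1.311, 0.427, 0.074, 1.607, -0.034, 1.111, -0.067]
qd [0.0, 0.0, -0.0, 0.001, 0.001, -0.001, 0.002]
effort [0.0, -94.984, 3.761, -46.354, 0.019, 0.01, -0.0]
eef_pos [0.268, 0.619, 0.242]
tool_rot [[-0.918, 0.398, -0.0], [0.398, 0.918, -0.001], [-0.0, -0.001, -1.0]]
wrist_force [-0.455, -0.678, -0.54]
moment [0.011, -0.007, -0.02]
gripper_width 0.998
0.011
scene [-0.08552092 -0.35092443  0.94425269] [[0.453, 0.673, -0.585], [-0.891, 0.333, -0.307], [-0.012, 0.661, 0.751]] 483.5375446184584 275.0687107235053 206.89518387133583 ['color', 'depth', 'fx', 'fy', 'cx', 'cy', 'xyz', 'orientation', 'shot']
leaf_knuckle [([0.569, -0.149, 0.104], 0.81)]
leaf_plate [([0.569, -0.148, 0.102], 0.62)]
wide_leaf_knuckle [([0.54, -0.265, 0.102], 0.69), ([0.566, -0.145, 0.102], 0.46)]
rail [([0.544, -0.21, 0.027], 0.88)]
jamb [([0.514, 0.181, 0.017], 0.65)]
pin_center [([0.461, 0.17, 0.024], 0.59), ([0.724, -0.114, 0.019], 0.57)]
top [0.53193456 0.0108186  1.1238869 ] [[-0.015, 0.999, -0.042], [-0.999, -0.014, 0.032], [0.031, 0.042, 0.999]] 395.25081085572845 280.19142626413134 211.51595852856875 ['color', 'depth', 'fx', 'fy', 'cx', 'cy', 'xyz', 'orientation', 'shot']
leaf_knuckle [([0.576, -0.141, 0.125], 0.71), ([0.558, -0.196, 0.027], 0.53), ([0.571, 0.004, 0.022], 0.53)]
leaf_plate []
wide_leaf_knuckle [([0.539, -0.259, 0.128], 0.54)]
rail [([0.559, -0.2, 0.028], 0.82)]
jamb [([0.517, 0.191, 0.014], 0.63)]
pin_center [([0.459, 0.178, 0.023], 0.65)]
```

View pics/scene0.png

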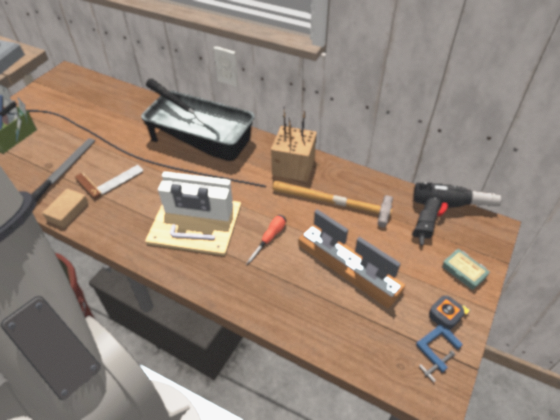

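View pics/top0.png

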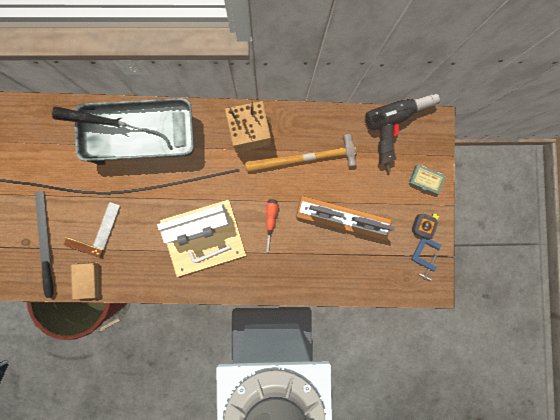

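The short-knuckle leaf appears to be in the left clip (top image ~(323,212)), the longer one in the right (~(368,222)), and the jamb hinge is at ~(195,236). Next I check the sizes with depth.

```bash
cat > h.py <<'E'
import numpy as np,cv2
from cell import env
def cloud(p,s=None):
    if "mount" in p:
        R=np.array(s["tool_rot"]);t=np.array(s["eef_pos"]);M=np.array(p["mount"])
        R,t=R@M[:3,:3],R@M[:3,3]+t
    else: R,t=np.array(p["orientation"]),np.array(p["xyz"])
    v,u=np.mgrid[:420,:560];d=p["depth"]
    c=np.stack([(u-p["cx"])/p["fx"]*d,-(v-p["cy"])/p["fy"]*d,-d],-1)
    w=c@R.T+t; w[d==0]=np.nan
    return w
def rect(q):
    (c,s,a)=cv2.minAreaRect(q[:,:2].astype(np.float32)*1000)
    return np.round(c,1),np.round(s,1),round(a,1)
E
python3 - <<'E'
from h import *
p=env.read_camera("top");w=cloud(p)
for nm,(x,y) in dict(L=(.575,-.141),R=(.539,-.26)).items():
    m=(abs(w[...,0]-x)<.06)&(abs(w[...,1]-y)<.06)&(w[...,2]>.1)&(w[...,2]<.15)
    q=w[m];print(nm,len(q),rect(q),np.median(q[:,2]))
m=(abs(w[...,0]-.52)<.12)&(abs(w[...,1]-.19)<.12)&(w[...,2]>.09)
q=w[m];print(rect(q),np.percentile(q[:,2],[0,10,50,90,100]))
m2=m&(w[...,2]>.114);print("knuckles",m2.sum(),rect(w[m2]))
m3=m&(w[...,2]<.112);print("timber",rect(w[m3]))
p=env.read_camera("wrist");print(np.round(p["mount"],3).tolist(),p["fx"],[k for k in p])
E
```

```text
L 159 (array([ 574.7, -141.4]), array([88. , 10.3]), 74.1) 0.12123994068620103
R 189 (array([ 541.5, -261.7]), array([104.4,  10.4]), 74.4) 0.12165872684720558
(array([538.2, 200.8]), array([ 69.3, 169.6]), 16.4) [0.09019359 0.09530597 0.09904328 0.12026643 0.13254618]
knuckles 178 (array([516.7, 194.9]), array([24.7, 88.2]), 16.5)
timber (array([540.4, 201.4]), array([ 64.9, 169.6]), 16.4)
[[-0.001, 0.965, 0.263, 0.066], [1.0, 0.001, 0.001, 0.0], [0.0, 0.263, -0.965, -0.133], [0.0, 0.0, 0.0, 1.0]] 317.9876753698761 ['color', 'depth', 'fx', 'fy', 'cx', 'cy', 'mount', 'shot']
```

Call:
play_rows(commands=[-10,-7,0,0.2,100,-20,-14.5,0,0.4,100,-30,-22,0,0.6,100,-39.7,-29,0,0.874,100,-39.7,-29,0,0.874,100,-39.7,-29,0,0.874,100,-39.7,-29,0,0.874,100,-39.7,-29,0,0.874,100,-39.7,-29,0,0.874,100,-39.7,-29,0,0.874,100,-39.7,-29,0,0.874,100,-39.7,-29,0,0.874,100,-39.7,-29,0,0.874,100,-39.7,-29,0,0.874,100,-39.7,-29,0,0.874,100,-39.7,-29,0,0.874,100,-39.7,-29,0,0.874,100])

```text
time: 2.22
eef_pos: [0.5168, 0.1966, 0.2423]
tool_rot: [[-0.286, 0.958, -0.0], [0.958, 0.286, 0.0], [0.0, -0.0, -1.0]]
wrist_force: [-0.0, 0.2, 0.3]
gripper_width: 0.999
```

Run:
```python
from h import *
s=env.state();p=env.read_camera("wrist");w=cloud(p,s)
cv2.imwrite("pics/w1.png",p["color"])
m=(abs(w[...,0]-.517)<.07)&(abs(w[...,1]-.195)<.07)&(w[...,2]>.112)&(w[...,2]<.14)
q=w[m];print(len(q),rect(q),q[:,2].max())
a=np.deg2rad(16.4);X=np.array([np.cos(a),np.sin(a)]);Y=np.array([-X[1],X[0]])
l=q[:,:2]-[.517,.195];lx=l@X;ly=l@Y
for sgn in(-1,1):
    k=(ly*sgn>0.005);print("knuckle",sgn,np.percentile(ly[k],[0,1,5,95,99,100])*1e3,"mid x",np.mean(np.percentile(lx[k],[1,99]))*1e3)
from scipy.optimize import least_squares
m=(abs(w[...,0]-.517)<.07)&(abs(w[...,1]-.195)<.07)&(w[...,2]>.117)&(w[...,2]<.14);q=w[m]
def f(t): # x0,slope,z0,zslope
    l=q[:,:2]-[.517,.195];lx=l@X;ly=l@Y
    return np.hypot(lx-t[0]-t[1]*ly,q[:,2]-t[2]-t[3]*ly)-.0125
r=least_squares(f,[0,0,.115,0],loss="soft_l1",f_scale=.001);print(r.x,np.std(f(r.x)))
mm=(abs(w[...,0]-.54)<.12)&(abs(w[...,1]-.2)<.12)&(w[...,2]>.09)&(w[...,2]<.112);print("timber",rect(w[mm]))
```

```text
1681 (array([535.5, 206. ]), array([ 64.9, 100.1]), 15.8) 0.1303764755072199
knuckle -1 [-44.42157065 -43.82537385 -42.8415221  -22.45687942 -22.21173926
 -21.92582637] mid x 0.25909992035715296
knuckle 1 [ 9.61162918 21.9132324  22.92088346 43.02908876 43.54924586 55.06414155] mid x 1.0170319255911444
[ 0.0006804   0.00322066  0.11607607 -0.00025949] 0.0008200008002883501
timber (array([540.8, 201.5]), array([ 66.4, 169.7]), 16.3)
```

View pics/w1.png

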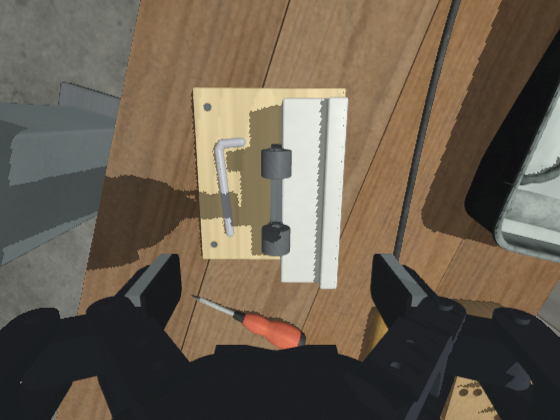

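The jamb bore is at about (0.5177, 0.1951) with yaw 16.3°, and the knuckles show at (277,163) and (276,240). The screwdriver and pin are clear of it. Next I look at the leaf from above.

Call:
play_rows(commands=[-10,-1.5,0,0.15,100,-20,-3,0,0.3,100,-30,-4,0,0.5,100,-34,-4.1,0,0.567,100,-34,-4.1,0,0.567,100,-34,-4.1,0,0.567,100,-34,-4.1,0,0.567,100,-34,-4.1,0,0.567,100,-34,-4.1,0,0.567,100,-34,-4.1,0,0.567,100,-34,-4.1,0,0.567,100,-34,-4.1,0,0.567,100,-34,-4.1,0,0.567,100,-34,-4.1,0,0.567,100])

```text
time: 3.43
eef_pos: [0.5747, -0.1408, 0.2423]
tool_rot: [[0.273, 0.962, -0.0], [0.962, -0.273, 0.0], [0.0, -0.0, -1.0]]
wrist_force: [0.6, 0.2, -0.3]
gripper_width: 0.998
```

Run:
```python
from h import *
s=env.state();p=env.read_camera("wrist");w=cloud(p,s)
cv2.imwrite("pics/w2.png",p["color"])
m=(abs(w[...,0]-.575)<.045)&(abs(w[...,1]+.141)<.06)&(w[...,2]>.112)&(w[...,2]<.14)
q=w[m];print(len(q),rect(q),np.median(q[:,2]))
m=(abs(w[...,0]-.5415)<.045)&(abs(w[...,1]+.2617)<.06)&(w[...,2]>.112)&(w[...,2]<.14)
q=w[m];print(len(q),rect(q),np.median(q[:,2]) if len(q) else 0)
m=(abs(w[...,0]-.575)<.1)&(abs(w[...,1]+.141)<.08)&(w[...,2]>.05)&(w[...,2]<.095)
q=w[m];print("clip",len(q),rect(q),np.percentile(q[:,2],[2,50,98]))
```

```text
1285 (array([ 575.3, -142. ]), array([88.1,  9.7]), 74.3) 0.12313502179964664
787 (array([ 546.8, -245.1]), array([69.4,  9.4]), 74.0) 0.12312304480529412
clip 770 (array([ 571.7, -156.4]), array([117.9,  29.4]), 73.7) [0.0606827  0.07568169 0.09173982]
```

View pics/w2.png

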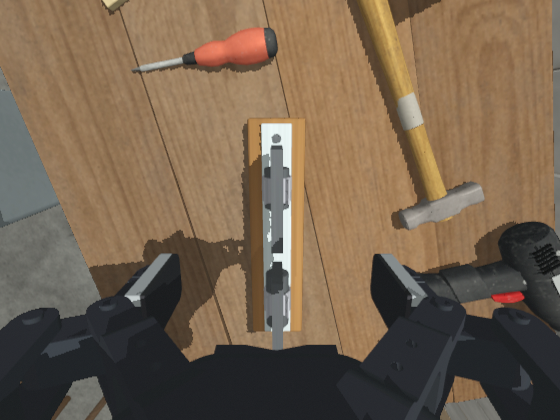

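Left leaf (plate at ~(277,190), 88 mm) confirmed as the one to fit; wide leaf behind it. Descend.

Call:
play_rows(commands=[-0.09,0.07,3,0,100,-0.09,0.07,6,0,100,-0.09,0.07,9,0,100,-0.09,0.07,11.5,0,100,-0.09,0.07,13.5,0,100,-0.09,0.07,14.5,0,100,-0.09,0.07,14.8,0,100,-0.09,0.07,14.8,0,100,-0.09,0.07,14.8,0,100])

```text
time: 4.23
eef_pos: [0.5756, -0.1434, 0.0954]
tool_rot: [[0.275, 0.961, 0.001], [0.961, -0.275, -0.0], [0.0, 0.001, -1.0]]
wrist_force: [-0.6, 0.0, -0.4]
gripper_width: 1.0
```

Call:
play_rows(commands=[0,0,0,0,60,0,0,0,0,30,0,0,0,0,5,0,0,0,0,0,0,0,0,0,0,0,0,0,0,0,0,0,0,0,0,0,0,0,0,0,0,0,0,0,0,0,0,0,0,0,0,0,0,0,0,0,0,0,0,0], grip_force=90)

```text
time: 5.23
eef_pos: [0.5746, -0.1431, 0.0939]
tool_rot: [[0.275, 0.961, -0.001], [0.961, -0.275, 0.0], [-0.0, -0.001, -1.0]]
wrist_force: [1.9, 0.0, -4.8]
gripper_width: 0.101
```

Call:
play_rows(commands=[0,0,-0.3,0,0,0,0,-0.6,0,0,0,0,-1.0,0,0,0,0,-1.5,0,0,0,0,-2.0,0,0,0,0,-2.6,0,0,0,0,-3.4,0,0,0,0,-4.5,0,0,0,0,-6,0,0,0,0,-8,0,0,0,0,-10,0,0,0,0,-12,0,0,0,0,-13.5,0,0,0,0,-14,0,0,0,0,-14,0,0,0,0,-14,0,0])

```text
time: 6.57
eef_pos: [0.5748, -0.1431, 0.2341]
tool_rot: [[0.275, 0.961, -0.0], [0.961, -0.275, 0.0], [0.0, -0.0, -1.0]]
wrist_force: [-0.3, 0.0, -5.2]
gripper_width: 0.106
```

Run:
```python
from h import *
s=env.state();print(s["eef_pos"],s["wrist_force"],s["moment"],s["gripper_width"]);p=env.read_camera("scene");w=cloud(p)
cv2.imwrite("pics/s3.png",cv2.resize(p["color"][130:330,240:480],None,fx=2.5,fy=2.5,interpolation=cv2.INTER_CUBIC))
```

```text
[ 0.57477387 -0.143104    0.23410809] [-0.30144928  0.02173583 -5.16273749] [ 0.01467861  0.06440617 -0.01616142] 0.10619341839981658
```

View pics/s3.png

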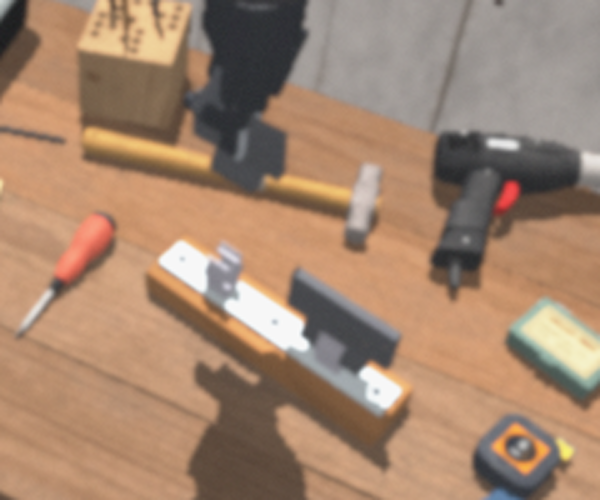

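Leaf is out (about (250,150) in crop), wide leaf still clipped. Check its pose in hand.

```bash
cat >> h.py <<'E'
def tool(w,s): return (w-np.array(s["eef_pos"]))@np.array(s["tool_rot"])*1e3
E
python3 - <<'E'
from h import *
for n in("scene","wrist"):
    s=env.state();p=env.read_camera(n);t=tool(cloud(p,s),s)
    m=(abs(t[...,0])<65)&(abs(t[...,1])<22)&(t[...,2]>-30)&(t[...,2]<65);q=t[m]
    v,u=np.where(m);print(n,len(q),u.min(),u.max(),v.min(),v.max())
    for a in range(-28,64,4):
        k=q[(q[:,2]>=a)&(q[:,2]<a+4)]
        if len(k): print(a,len(k),np.round(np.percentile(k[:,0],[0,3,97,100]),1),np.round(np.percentile(k[:,1],[3,50,97]),1))
    if n=="wrist": cv2.imwrite("pics/w4.png",p["color"])
E
```

```text
scene 667 317 354 165 206
-28 36 [-42.  -41.5  42.3  45.5] [-15.5  -3.2  10.8]
-24 31 [-43.5 -43.3  -6.3  -6.3] [-15.7  -3.9   1.7]
-20 31 [-42.9 -42.9  -1.6   5.3] [-18.3  -4.6  -1.9]
-16 40 [-43.9 -42.9   3.4   5.5] [-17.5  -3.8   3.6]
-12 38 [-43.8 -43.5   1.1   5.5] [-17.3  -4.5   0.6]
-8 39 [-43.7 -42.5   4.7   5.5] [-17.6  -5.4   3.5]
-4 38 [-44.4 -43.8  29.5  44.2] [-17.5  -4.5   4. ]
0 46 [-45.1 -44.3  42.8  44.9] [-14.7  -3.8   2.4]
4 44 [-45.2 -44.7  43.2  45.3] [-13.1  -3.4   1.4]
8 48 [-45.5 -44.8  37.7  40.9] [-7.2 -3.5  0.2]
12 27 [-45.1 -44.5  38.6  41.5] [-5.  -3.6  0.8]
16 33 [-26.2 -22.5  39.6  41.8] [-5.7 -3.7 -1.8]
20 41 [-22.4 -21.6  34.2  38.4] [-9.5 -4.4 -0.3]
24 44 [-22.2 -21.9  15.8  17.4] [-11.7  -7.9  -4.3]
28 32 [-22.6 -21.9  17.8  18.9] [-11.7  -9.4  -4.7]
32 34 [-23.5 -23.4  15.7  16.5] [-12.3 -10.5   8.9]
36 23 [-23.3 -23.2  18.2  19.6] [-10.9  -2.9   8.2]
40 10 [-23.3 -23.2  13.8  15.4] [-9.7 -5.8  6.5]
wrist 7149 219 321 169 349
-28 3094 [-11.7  -2.7  45.9  47.1] [-5.6  0.7  6.6]
-24 186 [ 6.7 10.3 46.9 46.9] [-10.3   0.2  11.2]
-20 287 [ 6.1  6.5 46.5 46.6] [-16.7   0.3  17.7]
-16 265 [ 6.2  6.6 46.2 46.3] [-16.8  -0.   17.5]
-12 243 [ 6.2  6.4 45.9 46. ] [-16.9   0.7  17.7]
-8 225 [ 6.1  6.4 45.6 45.7] [-16.8   0.3  17.7]
-4 202 [ 6.4  6.6 45.2 45.3] [-16.6   2.2  17.5]
0 166 [ 6.2  6.5 44.8 44.9] [-15.5   0.1  16.7]
4 53 [ 6.   6.6 44.5 44.5] [-10.4  -0.2  13.2]
8 13 [44.2 44.2 44.4 44.4] [-3.3  1.6  5. ]
12 22 [43.7 43.7 44.  44. ] [-4.1  0.5  5.1]
20 13 [4.3 4.3 9.7 9.8] [-7.7  8.1  8.6]
24 334 [ 2.6  3.7 18.9 19.6] [-10.    8.   10.9]
28 169 [ 1.7  3.1 19.  19.4] [-11.2   9.2  12.7]
32 45 [ 3.5  5.1 18.9 18.9] [-11.9  -7.5  12.9]
36 16 [18.1 18.2 18.8 18.8] [-10.1   0.5  12.2]
40 6 [17.8 17.9 18.3 18.3] [-8.2  9.  10.3]
```

View pics/w4.png

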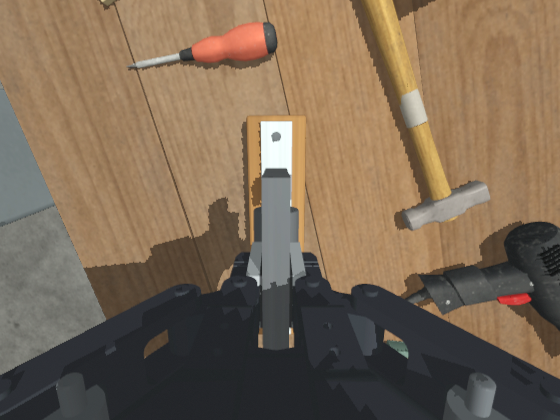

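```bash
cat >> h.py <<'E'
from scipy.stats import theilslopes as ts
def held(pr=True):
    s=env.state();p=env.read_camera("wrist");t=tool(cloud(p,s),s)
    m=(abs(t[...,0])<50)&(abs(t[...,1])<8)&(t[...,2]>-34)&(t[...,2]<-20);q=t[m]
    # top face: points whose z is near the robust line
    r=ts(q[::5,2],q[::5,0]);k=abs(q[:,2]-r[0]*q[:,0]-r[1])<1.5;q=q[k]
    c=np.polyfit(q[:,0],q[:,2],1)
    print("top face z=%.2f + %.4f x (%.2f deg), n %d, x %.1f..%.1f, y %.1f..%.1f"%(c[1],c[0],np.degrees(np.arctan(c[0])),len(q),q[:,0].min(),q[:,0].max(),*np.percentile(q[:,1],[2,98])))
    print("yaw slope y/x",np.polyfit(q[:,0],q[:,1],1))
    e=[]
    for a in range(-20,16,3):
        k=t[(t[...,2]>=a)&(t[...,2]<a+3)&(t[...,0]>40)&(t[...,0]<50)&(abs(t[...,1])<4)]
        if len(k)>3:e.append((a+1.5,np.median(k[:,0])))
    e=np.array(e);ce=np.polyfit(e[:,0],e[:,1],1);print("end face x=%.2f + %.4f z (%.2f deg)"%(ce[1],ce[0],-np.degrees(np.arctan(ce[0]))))
    p=env.read_camera("scene");t=tool(cloud(p),s);e=[]
    for a,lo in [(a,-50) for a in range(-26,14,2)]:
        k=t[(t[...,2]>=a)&(t[...,2]<a+2)&(abs(t[...,0])<50)&(t[...,1]>-7)&(t[...,1]<2)]
        if len(k)>3:e.append((a+1,k[:,0].min()))
    e=np.array(e)
    if len(e)>4: r=ts(e[:,1],e[:,0]);print("scene -x end: x=%.2f + %.4f z"%(r[1],r[0]))
E
python3 -c "from h import *;held()"
```

```text
top face z=-28.86 + 0.0759 x (4.34 deg), n 4950, x -18.9..47.0, y -5.2..6.2
yaw slope y/x [0.00155965 0.43750217]
end face x=45.00 + -0.0792 z (4.53 deg)
scene -x end: x=-43.20 + -0.1025 z
```

The held leaf has pitched 4.4° in the jaws, and the arm cannot tilt to correct that. I'll square it by pressing the knuckle lightly on a free patch of table.

Call:
play_rows(commands=[0.3,-1.5,0,0,0,0.9,-4,0,0,0,1.7,-6.5,0,0,0,2.5,-9.5,2,0,0,3.2,-12,5,0,0,3.4,-12.9,8,0,0,3.4,-12.9,11,0,0,3.4,-12.9,13.5,0,0,3.4,-12.9,15.5,0,0,3.4,-12.9,16.6,0,0,3.4,-12.9,17,0,0,3.4,-12.9,17,0,0,3.4,-12.9,17,0,0], grip_force=90)

```text
time: 7.9
eef_pos: [0.4608, -0.0753, 0.065]
tool_rot: [[0.276, 0.961, 0.001], [0.961, -0.276, -0.0], [0.0, 0.001, -1.0]]
wrist_force: [0.0, -0.1, -4.5]
gripper_width: 0.104
```

Run:
```python
from h import *
s=env.state();print(s["eef_pos"],s["wrist_force"]);p=env.read_camera("scene")
cv2.imwrite("pics/s5.png",cv2.resize(p["color"][150:350,200:440],None,fx=2.5,fy=2.5,interpolation=cv2.INTER_CUBIC))
```

```text
[ 0.46080055 -0.07534283  0.06499664] [ 0.02862606 -0.07096385 -4.53335764]
```

View pics/s5.png

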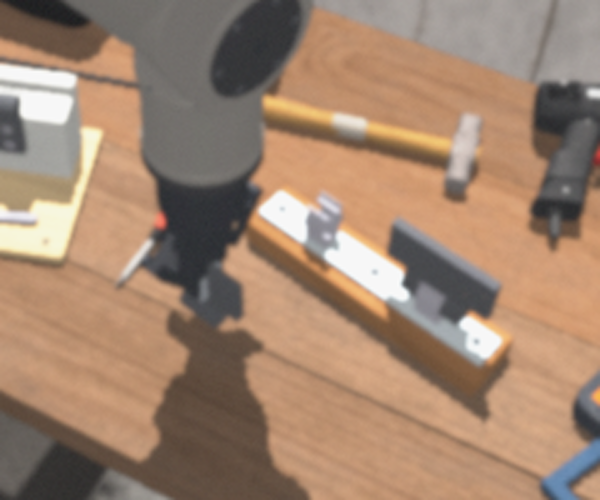

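Clear of the screwdriver and rail; press gently with reduced grip.

Call:
play_rows(commands=[0,0,0.6,0,0,0,0,1.2,0,0,0,0,1.6,0,0,0,0,1.75,0,0,0,0,1.85,0,0,0,0,1.95,0,0,0,0,1.95,0,0,0,0,1.95,0,0], grip_force=40)

```text
time: 8.62
eef_pos: [0.4614, -0.0758, 0.047]
tool_rot: [[0.277, 0.961, 0.002], [0.961, -0.277, 0.002], [0.002, 0.002, -1.0]]
wrist_force: [-18.7, -2.8, 76.7]
gripper_width: 0.099
```

```bash
python3 -c "
from h import *
s=env.state();print(s['moment']);held()"
```

```text
[0.40242083 4.30704553 0.20010325]
top face z=-29.21 + 0.0634 x (3.63 deg), n 4903, x -18.5..46.9, y -5.2..5.9
yaw slope y/x [-0.00485471  0.5471615 ]
end face x=45.03 + -0.0642 z (3.67 deg)
scene -x end: x=-43.40 + -0.0709 z
```

Call:
play_rows(commands=[0,0,-0.05,0,0,0,0,-0.05,0,0,0,0,0,0,0,0,0,0,0,0], grip_force=20)

```text
time: 9.05
eef_pos: [0.4613, -0.0759, 0.047]
tool_rot: [[0.277, 0.961, 0.002], [0.961, -0.277, 0.002], [0.002, 0.002, -1.0]]
wrist_force: [-18.2, -2.2, 77.0]
gripper_width: 0.108
```

```bash
python3 -c "
from h import *
s=env.state();print(s['moment']);held()"
```

```text
[0.39172128 4.35052787 0.15453009]
top face z=-29.24 + 0.0632 x (3.62 deg), n 4912, x -19.1..46.9, y -5.2..5.9
yaw slope y/x [-0.00421124  0.54692277]
end face x=45.03 + -0.0656 z (3.75 deg)
scene -x end: x=-43.14 + -0.1087 z
```

The grip holds firmly, so I'll unload, open the jaws a crack so the leaf settles level on its knuckle, and regrip.

Call:
play_rows(commands=[0,0,-0.1,0,0,0,0,-0.2,0,0,0,0,-0.2,0,0,0,0,-0.2,0,13,0,0,-0.2,0,13.5,0,0,-0.2,0,14,0,0,-0.2,0,14,0,0,-0.2,0,14,0], grip_force=20)

```text
$.commands: bad value
```

```bash
python3 -c "
from h import *
s=env.state();print(s['moment']);held()"
```

```text
[0.45145762 4.33789448 0.13004709]
top face z=-29.21 + 0.0625 x (3.58 deg), n 4906, x -19.2..46.9, y -5.2..5.9
yaw slope y/x [-0.00518215  0.57276986]
end face x=45.03 + -0.0656 z (3.75 deg)
scene -x end: x=-43.37 + -0.0532 z
```

Call:
play_rows(commands=[0,0,-0.1,0,0,0,0,-0.2,0,0,0,0,-0.2,0,0,0,0,-0.2,0,13,0,0,-0.2,0,13.5,0,0,-0.2,0,14,0,0,-0.2,0,14,0,0,-0.2,0,14], grip_force=20)

```text
time: 9.92
eef_pos: [0.4603, -0.0751, 0.0467]
tool_rot: [[0.275, 0.961, -0.0], [0.961, -0.275, -0.0], [-0.0, -0.0, -1.0]]
wrist_force: [0.3, -0.3, 0.6]
gripper_width: 0.139
```

```bash
python3 -c "
from h import *
s=env.state();print(s['moment']);held()"
```

```text
[ 0.02850276 -0.01955581 -0.00320742]
top face z=-29.28 + -0.0009 x (-0.05 deg), n 4403, x -19.8..42.1, y -5.8..4.5
yaw slope y/x [ 0.00926904 -0.64586753]
end face x=41.76 + -0.0009 z (0.05 deg)
scene -x end: x=-46.37 + 0.0391 z
```

Level now (0.05°). Centre on the plate and regrip.

Call:
play_rows(commands=[-0.1,0,0,0,14,-0.22,0,0,0,14,-0.22,0,0,0,14,-0.22,0,0,0,10,-0.22,0,0,0,5,-0.22,0,0,0,0,-0.22,0,0,0,0,-0.22,0,0,0,0,-0.22,0,0,0,0], grip_force=90)

```text
time: 10.77
eef_pos: [0.4599, -0.0773, 0.0469]
tool_rot: [[0.276, 0.961, 0.0], [0.961, -0.276, -0.0], [-0.0, 0.0, -1.0]]
wrist_force: [1.2, -2.1, 4.0]
gripper_width: 0.105
```

```bash
python3 -c "
from h import *
s=env.state();print(s['moment']);held()"
```

```text
[-0.60688879 -0.16342627 -0.02053804]
top face z=-29.09 + 0.0008 x (0.05 deg), n 4690, x -19.8..44.5, y -4.8..5.6
yaw slope y/x [0.0005998  0.43211756]
end face x=44.19 + -0.0027 z (0.15 deg)
scene -x end: x=-44.26 + 0.0105 z
```

Call:
play_rows(commands=[0,0,-1,0,0,0,0,-3,0,0,0,0,-6,0,0,0,0,-9,0,0,0,0,-12,0,0,0.5,0,-14.5,0,0,2,-0.1,-15.3,-0.05,0,5,-0.3,-15.3,-0.12,0,8,-0.6,-15.3,-0.2,0,11,-0.8,-15.3,-0.28,0,14,-1,-15.3,-0.36,0,17,-1.2,-15.3,-0.44,0,20,-1.4,-15.3,-0.5,0,23,-1.7,-15.3,-0.54,0,25.5,-1.9,-15.3,-0.564,0,27.2,-2,-15.3,-0.564,0,27.7,-2,-15.3,-0.564,0,27.7,-2,-15.3,-0.564,0,27.7,-2,-15.3,-0.564,0,27.7,-2,-15.3,-0.564,0])

```text
time: 12.53
eef_pos: [0.5165, 0.1932, 0.1996]
tool_rot: [[-0.28, 0.96, -0.001], [0.96, 0.28, -0.001], [-0.0, -0.001, -1.0]]
wrist_force: [-0.5, -0.1, -5.4]
gripper_width: 0.099
```

```bash
cat > chk.py <<'E'
from h import *
from scipy.optimize import least_squares
held()
s=env.state();p=env.read_camera("wrist");t=tool(cloud(p,s),s)
np.set_printoptions(precision=2,suppress=True)
print("tcp",np.array(s["eef_pos"])*1e3,"yaw",np.degrees(np.arctan2(s["tool_rot"][1][1],s["tool_rot"][0][1])))
zt=(s["eef_pos"][2]-.1165)*1e3
m=(t[...,2]<zt)&(t[...,2]>zt-14)&(abs(t[...,1])<14)&(abs(t[...,0])>20.5)&(abs(t[...,0])<50);
for sg in(1,-1):
    q=t[m&(t[...,0]*sg>0)]
    print("knuckle",sg,len(q))
    if len(q)>30:
        f=lambda a:np.hypot(q[:,1]-a[0]-a[1]*q[:,0],q[:,2]-a[2])-12.5
        r=least_squares(f,[0,0,zt+2],loss="soft_l1");print(r.x,"y at knuckle mid",r.x[0]+r.x[1]*33*sg,"x pct",np.percentile(q[:,0],[1,5,95,99]))
cv2.imwrite("pics/chk.png",p["color"])
E
python3 chk.py
```

```text
top face z=-29.05 + -0.0001 x (-0.00 deg), n 4683, x -20.1..44.3, y -4.8..5.5
yaw slope y/x [3.36602321e-04 3.95633357e-01]
end face x=43.88 + -0.0026 z (0.15 deg)
scene -x end: x=-44.65 + 0.0185 z
tcp [516.67 193.43 199.84] yaw 16.236449692450332
knuckle 1 776
[ 1.39  0.   83.81] y at knuckle mid 1.4432228621756673 x pct [24.3  26.52 44.8  45.03]
knuckle -1 0
```

View pics/chk.png

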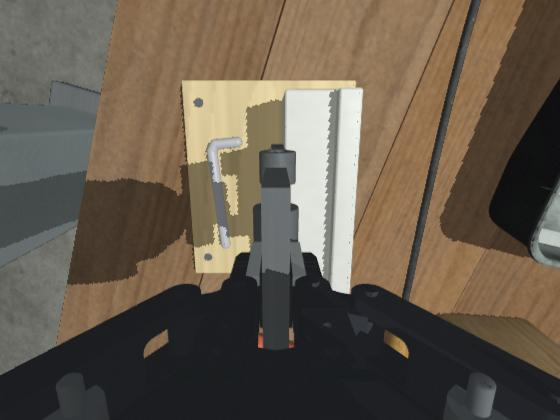

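Both views agree: the leaf needs to go +1.2 mm in x and +1.0 mm in y. The near jamb knuckle shows at (277,165).

Call:
play_rows(commands=[0.06,0.05,0.5,0,0,0.12,0.1,1.2,0,0,0.12,0.1,1.8,0,0,0.12,0.1,2,0,0,0.12,0.1,2,0,0,0.12,0.1,2,0,0,0.12,0.1,2,0,0])

```text
time: 13.27
eef_pos: [0.5176, 0.196, 0.1799]
tool_rot: [[-0.281, 0.96, 0.0], [0.96, 0.281, -0.0], [-0.0, 0.0, -1.0]]
wrist_force: [-0.1, 0.4, -5.5]
gripper_width: 0.103
```

```bash
python3 chk.py
```

```text
top face z=-29.06 + -0.0004 x (-0.02 deg), n 4678, x -20.6..44.2, y -4.6..5.7
yaw slope y/x [-0.00096178  0.43547758]
end face x=43.87 + -0.0025 z (0.14 deg)
scene -x end: x=-44.38 + -0.0102 z
tcp [517.56 196.09 180.05] yaw 16.324222017641752
knuckle 1 699
[-0.19  0.   64.08] y at knuckle mid -0.1054233790814676 x pct [21.75 23.73 42.72 42.82]
knuckle -1 0
```

Call:
play_rows(commands=[-0.11,-0.055,0,0,0,-0.11,-0.055,0,0,0,-0.11,-0.055,0,0,0,-0.11,-0.055,0,0,0,-0.11,-0.055,0,0,0])

```text
time: 13.83
eef_pos: [0.5172, 0.1948, 0.1798]
tool_rot: [[-0.281, 0.96, -0.0], [0.96, 0.281, 0.0], [0.0, -0.0, -1.0]]
wrist_force: [0.0, 0.6, -4.0]
gripper_width: 0.106
```

```bash
python3 chk.py
```

```text
top face z=-29.05 + 0.0008 x (0.05 deg), n 4690, x -20.5..44.1, y -4.6..5.6
yaw slope y/x [-0.00063387  0.42407248]
end face x=43.88 + -0.0022 z (0.13 deg)
scene -x end: x=-43.43 + -0.0522 z
tcp [517.17 194.86 179.81] yaw 16.33184281469643
knuckle 1 758
[ 0.7  -0.   63.79] y at knuckle mid 0.6197564374390144 x pct [22.86 24.88 43.77 43.92]
knuckle -1 0
```

Aligned. Lower slowly.

Call:
play_rows(commands=[0,0.02,0.3,0,0,0,0.02,0.6,0,0,0,0.02,0.9,0,0,0,0.02,1.2,0,0,0,0.02,1.4,0,0,0,0.02,1.6,0,0,0,0.02,1.6,0,0,0,0.02,1.6,0,0])

```text
time: 14.65
eef_pos: [0.5174, 0.1948, 0.1637]
tool_rot: [[-0.281, 0.96, -0.0], [0.96, 0.281, -0.0], [-0.0, -0.0, -1.0]]
wrist_force: [0.3, -0.0, -4.1]
gripper_width: 0.105
```

Call:
play_rows(commands=[0,0,0.2,0,0,0,0,0.4,0,0,0,0,0.6,0,0,0,0,0.8,0,0,0,0,1.0,0,0,0,0,1.2,0,0,0,0,1.35,0,0,0,0,1.43,0,0,0,0,1.43,0,0,0,0,1.43,0,0,0,0,1.43,0,0])

```text
time: 15.57
eef_pos: [0.5174, 0.1949, 0.1496]
tool_rot: [[-0.281, 0.96, 0.0], [0.96, 0.281, 0.0], [0.0, 0.0, -1.0]]
wrist_force: [-0.1, 0.4, -4.8]
gripper_width: 0.106
```

```bash
python3 chk.py
python3 - <<'E'
from h import *
s=env.state();print(s["wrist_force"],s["moment"])
p=env.read_camera("scene")
cv2.imwrite("pics/s6.png",cv2.resize(p["color"][140:260,130:290],None,fx=5,fy=5,interpolation=cv2.INTER_CUBIC))
E
```

```text
top face z=-29.06 + -0.0002 x (-0.01 deg), n 4700, x -20.3..44.2, y -4.9..5.8
yaw slope y/x [-3.88602327e-04  3.99798859e-01]
end face x=43.86 + -0.0020 z (0.11 deg)
scene -x end: x=-44.72 + 0.0052 z
tcp [517.42 194.88 149.6 ] yaw 16.324649184838883
knuckle 1 923
[ 0.43 -0.   33.73] y at knuckle mid 0.38228270211403675 x pct [22.36 23.82 43.87 44.01]
knuckle -1 0
[ 0.92021166 -0.60873361 -4.41263806] [0.03015022 0.05664013 0.02771123]
```

View pics/s6.png

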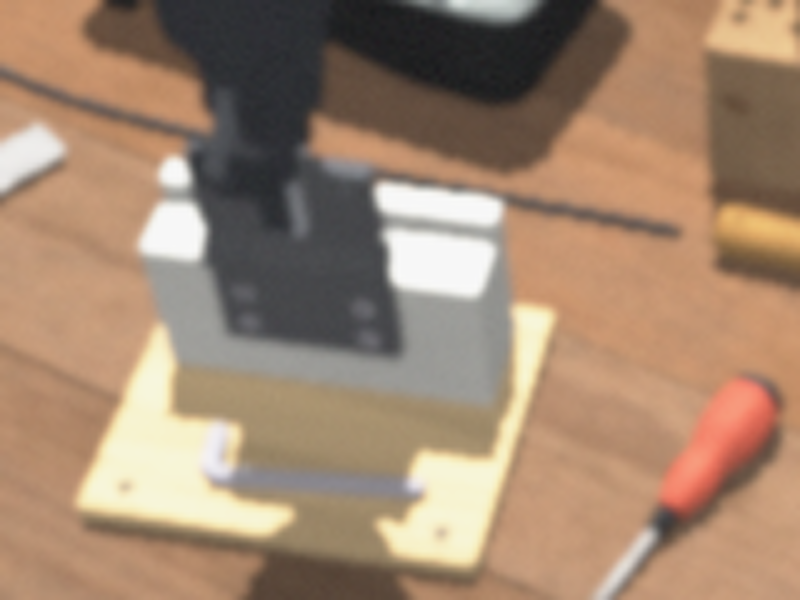

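View pics/chk.png

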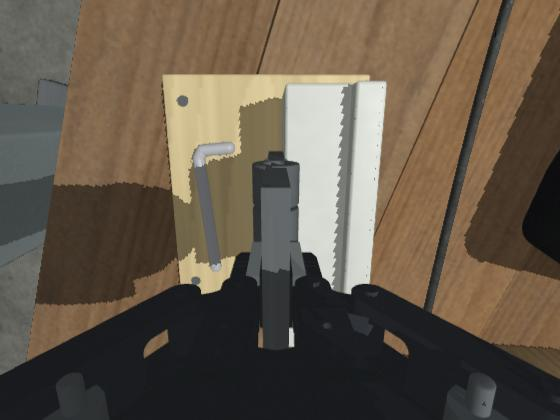

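The knuckle sits in the gap with the visible knuckle flush in line at (276,165–240). The wrist carries only the leaf's weight. I'll make a 0.2 mm trim and settle.

Call:
play_rows(commands=[0,0,0.02,0,0,0,0,0.02,0,0,0,0,0.02,0,0,0,0,0.02,0,0,0,0,0.02,0,0,0,0,0.02,0,0])

```text
time: 16.27
eef_pos: [0.5174, 0.1949, 0.1493]
tool_rot: [[-0.281, 0.96, -0.0], [0.96, 0.281, -0.0], [0.0, -0.0, -1.0]]
wrist_force: [0.3, 0.6, -5.0]
gripper_width: 0.106
```

```bash
python3 chk.py; python3 -c "
from h import *
s=env.state();print(s['wrist_force'],s['moment'],s['qd']);env.job_done()"
```

```text
top face z=-29.06 + 0.0003 x (0.02 deg), n 4700, x -19.8..44.3, y -4.9..5.7
yaw slope y/x [-2.74848886e-04  4.09945782e-01]
end face x=43.87 + -0.0029 z (0.17 deg)
scene -x end: x=-44.58 + 0.0051 z
tcp [517.38 194.89 149.32] yaw 16.32736369312699
knuckle 1 927
[ 0.52 -0.   33.4 ] y at knuckle mid 0.4512579658381868 x pct [22.54 23.72 43.88 43.98]
knuckle -1 0
[ 0.10153464  0.26066069 -5.63801112] [ 0.00067701  0.02111847 -0.02824804] [ 0.00208327  0.00199124 -0.00021488  0.00118861  0.00082076  0.0007829
 -0.00018576]
the job is handed in; nothing more can be done
```

The short-knuckle leaf (88 mm plate) is out of its clip and held by the gripper with its knuckle in the jamb gap. I handed the job in at about 16.5 s.

- **Regrip:** After the pull the leaf had pitched about 4° in the jaws. I set its knuckle on a free patch of table, opened the jaws slightly so it levelled, and regripped. That pressing reached about 77 N at the wrist, under the 120 N limit, and it bore on the held leaf's knuckle, not on the gripper body.
- **Alignment:** By the wrist camera, the hole axes agree within about 0.1 mm in height and across. The leaf is level to about 0.1° and centred in the gap to about 0.1 mm.
- **Contact:** The wrist carries only the leaf's weight, about 5 N with no sideways force, so the leaf is not resting or wedged. The arm was still.
- **Not checked directly:** The far jamb knuckle was hidden by the gripper, so its alignment relies on the earlier unobstructed look. The camera reads about 1 mm high, and it reads the leaf and the jamb alike. I didn't look at the rail again after the pull; the pictures then showed the wide leaf still in its clip and the other things in place.

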